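Carry a sample tin on its lifter to the empty stand

ROBOT

A 6-joint arm with a two-finger parallel gripper is mounted at the origin on the work surface; the furniture and walls round the work are solid. World frame = base frame: x ahead of the robot, y to its left, z up, the work surface at z = 0. Lengths are in m, angles in degrees, forces in N, time in s.
With the tool pointing down it reaches from about 0.35 to 0.875 m from the base axis. Payload 4.2 kg.
Tool frame: the origin (TCP) lies midway between the tips of the shut fingers; the grasp point (between the pads) lies 19 mm behind it; z points along the fingers, y is the line along which they close (so a half turn about z gives the same grasp; the last joint's range is limited). The gripper opens to 87 mm and grips with 3 to 60 N. Pads are 19 mm wide; open, the fingers measure 117 mm over their backs; the gripper's body (75 mm by 190 mm) begins 51 mm behind the grasp point.
Start: joints at [88.155, 22.042, 0.453, 0, -68.411, -14.817], TCP at [0.179, 0.599, 0.194] pointing down, gripper open.
Joint ranges: [-179.83, 179.83], [-69.29, 118.12], [-61.27, 80.66], [-181.25, 117.63], [-171.15, -9.14], [-177.46, 177.46]. Speed limits (degrees/s): [159.86, 159.86, 180, 180, 180, 180].

INTERFACE

Orientations are given as [roll, pitch, yaw] about the fixed x, y, z axes, in that order (R = Rz(yaw) Ry(pitch) Rx(roll)).
In Python, from workcell import env gives the robot as it stands. The module is installed in compiled form; this text tells all that it offers. Calls block until the motion is done:
- env.goto(position, orientation): joint-space move of the TCP to a pose.
- env.move_straight(position, rotation=None, rate=0.15, force_limit=None): straight line of the TCP; rotation=None keeps the orientation; rate is the mean speed in m/s. With force_limit (N) it stops when the force on the tool has changed by that much, and returns True; else False.
- env.set_joints(angles): joint-space move.
- env.gripper_to(opening, grasp_force=None): opening from 0.0 (shut) to 1.0 (fully open); grasp_force is the grip in N (None keeps the last); returns when the fingers have stopped.
- env.dwell(seconds).
- env.inverse_kinematics(position, orientation): joint angles nearest the present ones, or None.
- env.read_state(): the state.
- env.grab_frame(name): name is "scene" or "top"; returns a dict with "image" (384x512x3 uint8, blue, green, red), "fx", "fy", "cx", "cy" (pixels), "D" ([k1, k2, p1, p2, k3] as OpenCV has them; the pictures are not rectified), "position" and "orientation" of the camera in the world. Camera axes: x right, y up, looking along -z (the intrinsics and any distortion apply to the point x, -y, -z); pixel columns grow to the right and rows downward; lengths in m; the calibration is good to about 2 mm. A picture is of the moment at which its call begins. There is no depth.
A pose or a line that the arm cannot do raises env.Unreachable and nothing moves.
- env.close_job(): hands the job in; it is judged then, once.
Trained networks look in a picture, given as the dict that the camera call returned (one of the last four; its "shot" number tells which), for a name from the list of things; names that differ only in an ending like _2 or _b are one class to them, and where a whole thing is asked for, a point or a joint stands for the part that bears it (a point fixed in the world has none). Each returns a list of dicts, best first, with "score" (0 to 1); they miss things now and then, are a little off and sometimes report something else, mostly with a low value. They report only what shows in the picture. A call takes as long as a camera call. They do not tell look-alikes from the thing itself.
- env.search_frame(picture, thing): "xyz" ([x, y, z] in m, in world coordinates, good to about 4 mm: the middle of the surface that is visible of it).
- env.trace(picture, thing): "mask" (384x512 bool, what is visible of it).
The state is a dict: "clock": time; "joint_positions": joint angles; "qvel": joint speeds; "joint_torque": joint torques, N m; "position": TCP position; "tool_rot": TCP orientation; "force": force on the tool from outside, world axes, zero at the start; "wrist_torque": the same for the moment, N m; "opening": opening from 0.0 (shut) to 1.0 (fully open); "finger_force": force on a finger pad.
Only numpy, scipy, OpenCV 4.12 (cv2) and the standard library are available. Lean on these libraries where they do the work, as an engineer would, in place of code of your own. Each camera call takes 0.05 s, during which the arm holds its last target. There are 200 camera calls.

TASK

The flat round sample tin has been weighed and must not be touched by hand. Take the lifter on which it lies by the black handle, carry the tin level on the blade to the empty slotted stand, and lower the lifter down through the slot until the tin is left resting centred on the stand's two rails and the lifter stands on the table beneath it; let go of the lifter there. Leave the tin on the other stand as it is.

Things in the scene. Friction and masses are not known exactly. Their poses are not given: they have to be found in the camera images.
- tin: flat round closed aluminium tin, 84 mm across, 18 mm high, about 60 g, lying loose on the lifter's blade. Origin: centre of its underside; z up.
- lifter: loose steel lifter, 0.3 kg, standing level on blade and rear foot. Blade 3 mm thick, 30 wide, x -55 to +39; tin lies over the origin. A neck rises at x -55 to -80 to a black bar handle 18 wide (y), z 44 to 64, x -80 to -190; grip it along y at x -120, z 54 (balance point). Foot 44 wide at x -180. Origin on the table below the tin; x from handle to blade tip, z up.
- stand: the empty one of two equal U-shaped steel stands, fixed: two rails 22 wide, tops 60 mm above the table, outside 98 wide, x -60 to +70. Slot between them 54 wide, down to the table, open at the front (-x), closed at x +56. Origin at table height in mid-slot, below where the tin belongs; x runs along the slot to its closed end; the lifter goes in with its x along this x, origins together.
- other_tin: a second tin of the same make, 84 x 18 mm, loose, lying centred on the other stand of the same shape. Origin: centre of its underside.
Not all that is in view belongs to the job. What is shaped like the lifter but red is not meant.

How it is judged:
By the outcome, as a careful person would: the job done as asked, in the order asked, and still so for the second after the job is handed in, with the robot touching nothing.
It also fails if it takes over 42 s, if anything falls off the work surface, if the arm or the gripper's body presses on something with over 40 N, if the wrist force passes 120 N, or if a joint passes its speed limit or range.

## Working session

There is one attempt and no reset: what is moved stays moved. The work goes in short steps, each a Python script; the robot and the scene stay as the last script left them, time stands still between calls to the robot, and variables do not carry over. Pictures are saved under pics/ and viewed, at most 13 in all, crops included, and the job is handed in when it is done.

```bash
mkdir -p pics; python3 - <<'E'
from workcell import env
import cv2,numpy as np
np.set_printoptions(precision=4,suppress=True)
for n in("scene","top"):
    f=env.grab_frame(n); cv2.imwrite(f"pics/{n}0.png",f["image"])
    print(n,{k:v for k,v in f.items() if k!="image"})
    for t in("tin","lifter","stand","other_tin"):
        print(t,[(np.round(d["xyz"],3).tolist(),round(d["score"],2)) for d in env.search_frame(f,t)])
print(env.read_state())
E
```

```text
scene {'fx': 382.0660117538239, 'fy': 382.0660117538239, 'cx': 258.2223221782182, 'cy': 190.77581819863744, 'D': array([0.0365, 0.    , 0.    , 0.    , 0.    ]), 'position': array([0.1918, 0.736 , 0.8637]), 'orientation': array([  43.5729,   -0.7349, -155.8768]), 'shot': 1}
tin [([0.606, -0.27, 0.079], 0.59), ([0.599, 0.243, 0.018], 0.58)]
lifter [([0.489, 0.168, 0.059], 0.92), ([0.347, -0.201, 0.022], 0.91)]
stand [([0.589, 0.012, 0.041], 0.83)]
other_tin [([0.601, 0.241, 0.02], 0.63), ([0.606, -0.27, 0.082], 0.55)]
top {'fx': 448.48965010289334, 'fy': 448.48965010289334, 'cx': 256.58541807784815, 'cy': 190.36329691275577, 'D': array([0.0557, 0.    , 0.    , 0.    , 0.    ]), 'position': array([0.2479, 0.0033, 1.2797]), 'orientation': array([ 12.1967,   0.1037, -89.2977]), 'shot': 2}
tin [([0.604, 0.234, 0.022], 0.57)]
lifter [([0.354, -0.197, 0.008], 0.98), ([0.482, 0.16, 0.059], 0.91), ([0.605, -0.278, 0.077], 0.58)]
stand [([0.594, -0.022, 0.065], 0.94)]
other_tin []
{'clock': 0.5, 'joint_positions': array([ 88.1552,  22.0433,   0.4472,  -0.0021, -68.4104, -14.8177]), 'qvel': array([ 0.0672, -0.078 ,  0.0151, -0.0149, -0.0197, -0.0283]), 'joint_torque': array([  0.0001, -39.0077,  18.7445,   4.2208,   0.015 ,  -0.    ]), 'position': array([0.1792, 0.5987, 0.1937]), 'tool_rot': array([179.9933,   0.0003, -16.6633]), 'force': array([ 0.2764,  0.6576, -0.1152]), 'wrist_torque': array([0.0089, 0.0448, 0.0049]), 'finger_force': 0.0, 'opening': 1.00000453845879}
```

View pics/scene0.png

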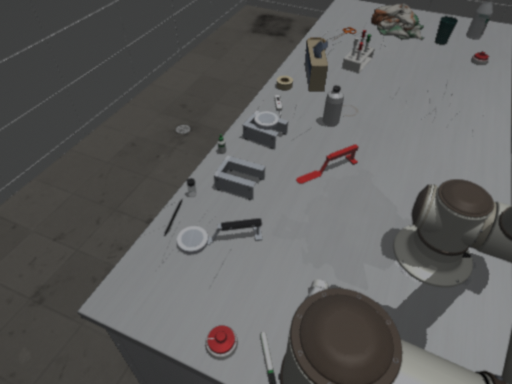

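View pics/top0.png

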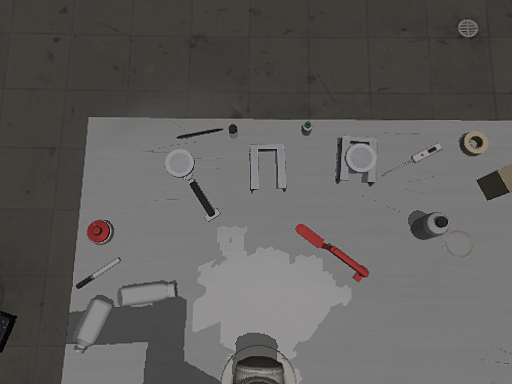

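The scene picture shows the tin at (192,239), the black handle at (242,225), the empty stand at (240,178), the other stand with its tin at (266,120) and the red decoy at (330,165). In the top picture the tin is at (180,162), the handle runs from (192,180) to (215,215), and the empty stand is at (267,167) with its closed end up (+x). Next I'll fit box models to the masks in both views.

```bash
cat > h.py <<'E'
import cv2,numpy as np
from scipy.optimize import minimize
from scipy.spatial.transform import Rotation as R
S=4
def box(x0,x1,y0,y1,z0,z1): return np.array([[x,y,z] for x in(x0,x1) for y in(y0,y1) for z in(z0,z1)])/1000
a=np.linspace(0,2*np.pi,48)
TIN=[np.vstack([np.c_[42*np.cos(a),42*np.sin(a),0*a+z] for z in(0,18)])/1000]
STAND=[box(-60,70,27,49,0,60),box(-60,70,-49,-27,0,60),box(56,70,-49,49,0,60)]
HANDLE=[box(-190,-80,-9,9,44,64)]
LIFT=HANDLE+[box(-55,39,-15,15,0,3),np.vstack([box(-57,-55,-15,15,0,3),box(-82,-80,-9,9,44,64)]),box(-183,-177,-22,22,0,44)]
def proj(f,P):
    Rm=R.from_euler('xyz',f["orientation"],degrees=True).as_matrix()
    c=(P-f["position"])@Rm; c=c*[1,-1,-1]
    K=np.array([[f["fx"],0,f["cx"]],[0,f["fy"],f["cy"]],[0,0,1.]])
    return cv2.projectPoints(c,np.zeros(3),np.zeros(3),K,f["D"])[0][:,0]
def world(p,P):
    c,s=np.cos(p[3]),np.sin(p[3])
    return P@np.array([[c,s,0],[-s,c,0],[0,0,1]])+p[:3]
def render(f,p,boxes):
    m=np.zeros((384*S,512*S),np.uint8)
    for b in boxes:
        q=(proj(f,world(p,b))+.5)*S-.5
        cv2.fillConvexPoly(m,np.round(cv2.convexHull(q.astype(np.float32))*16).astype(np.int32),255,shift=4)
    return cv2.resize(m,(512,384),interpolation=cv2.INTER_AREA)/255.
def fit(fs,ms,boxes,p0,free,hide=None):
    p0=np.array(p0,float)
    def full(v): p=p0.copy(); p[free]=p0[free]+np.array(v)*np.array([.001,.001,.001,.01])[free]; return p
    def cost(v):
        t=0
        for i,(f,m) in enumerate(zip(fs,ms)):
            r=render(f,full(v),boxes); w=1 if hide is None else hide[i]
            t+=(np.abs(r-m)*w).sum()/m.sum()
        return t
    n=len(free); sim=np.vstack([np.zeros(n),np.eye(n)*8])
    o=minimize(cost,np.zeros(n),method='Nelder-Mead',options=dict(initial_simplex=sim,xatol=.03,fatol=1e-4,maxiter=300))
    return full(o.x),o.fun
def mask(env,f,thing,near):
    u=proj(f,np.array([near]))[0]; best=None
    for d in env.trace(f,thing):
        ys,xs=np.nonzero(d["mask"]); e=np.hypot(xs.mean()-u[0],ys.mean()-u[1])
        if e<25 and (best is None or e<best[0]): best=(e,d["mask"].astype(float),d["score"])
    if best: print(thing,"err px",round(best[0],1),"n",best[1].sum(),"score",round(best[2],2)); return best[1]
    print(thing,"none")
def overlay(f,items,crop,k,name):
    im=cv2.resize(f["image"],None,fx=k,fy=k,interpolation=cv2.INTER_CUBIC)
    for p,bs in items:
        for b in bs:
            q=cv2.convexHull(((proj(f,world(p,b))+.5)*k-.5).astype(np.float32)).astype(np.int32)
            cv2.polylines(im,[q],True,(0,255,0),1)
    x0,x1,y0,y1=[c*k for c in crop]; return im[y0:y1,x0:x1]
E
python3 - <<'E'
from workcell import env
from h import *
np.set_printoptions(precision=4,suppress=True)
fs=[env.grab_frame("scene"),env.grab_frame("top")]
t=[mask(env,f,"tin",[.6,.238,.015]) for f in fs]
l=[mask(env,f,"lifter",[.485,.165,.055]) for f in fs]
s=[mask(env,f,"stand",[.59,-.005,.05]) for f in fs]
def go(m,b,p0,n):
    k=[i for i in(0,1) if m[i] is not None]; F=[fs[i] for i in k];M=[m[i] for i in k]
    res=fit(F,M,b,p0,[0,1,2,3] if b is not TIN else [0,1,2]); print(n,res,"z fixed:",end=" ")
    q=fit(F,M,b,p0,[0,1,3] if b is not TIN else [0,1]);print(q);
    for i in k: print(n,i,fit([fs[i]],[m[i]],b,q[0],[0,1,3] if b is not TIN else [0,1])[0])
    return q[0]
pt=go(t,TIN,[.6,.238,.003,0],"tin")
ps=go(s,STAND,[.59,-.005,0,0],"stand")
# lifter: ignore pixels of the tin
yaw=np.arctan2(.238-.165,.6-.485)
hide=[1-cv2.dilate(render(f,pt,TIN),np.ones((3,3))) for f in fs]
k=[i for i in(0,1) if l[i] is not None]
g=lambda fr,p0:fit([fs[i] for i in k],[l[i] for i in k],LIFT,p0,fr,[hide[i] for i in k])
p0=[pt[0],pt[1],0,yaw]
print("lift",g([0,1,2,3],p0)); pl,c=g([0,1,3],p0); print(pl,c)
np.save("poses.npy",[pt,ps,pl])
A=overlay(fs[0],[(pt,TIN),(ps,STAND),(pl,LIFT)],(165,290,150,255),5,0)
B=overlay(fs[1],[(pt,TIN),(ps,STAND),(pl,LIFT)],(155,300,130,230),5,0)
cv2.imwrite("pics/ovA.png",A);cv2.imwrite("pics/ovB.png",B)
E
```

```text
tin err px 0.7 n 704.0 score 0.9
tin err px 1.0 n 639.0 score 0.73
lifter err px 2.4 n 466.0 score 0.89
lifter err px 1.4 n 433.0 score 0.77
stand err px 3.1 n 1339.0 score 0.76
stand err px 5.3 n 788.0 score 0.89
tin (array([0.6009, 0.2351, 0.0058, 0.    ]), np.float64(0.15558225691044664)) z fixed: (array([0.6012, 0.2342, 0.003 , 0.    ]), np.float64(0.16420902619121344))
tin 0 [0.6022 0.2328 0.003  0.    ]
tin 1 [0.6011 0.2354 0.003  0.    ]
stand (array([ 0.5787, -0.0219,  0.001 ,  0.0367]), np.float64(0.5441333685375523)) z fixed: (array([ 0.5796, -0.0223,  0.    ,  0.0216]), np.float64(0.5438250119880922))
stand 0 [ 0.5799 -0.0245  0.      0.0402]
stand 1 [ 0.5781 -0.0216  0.      0.0384]
lift (array([0.6005, 0.2371, 0.0004, 0.5874]), np.float64(0.5923768561006683))
[0.6009 0.2369 0.     0.5854] 0.5930021887808768
```

View pics/ovA.png

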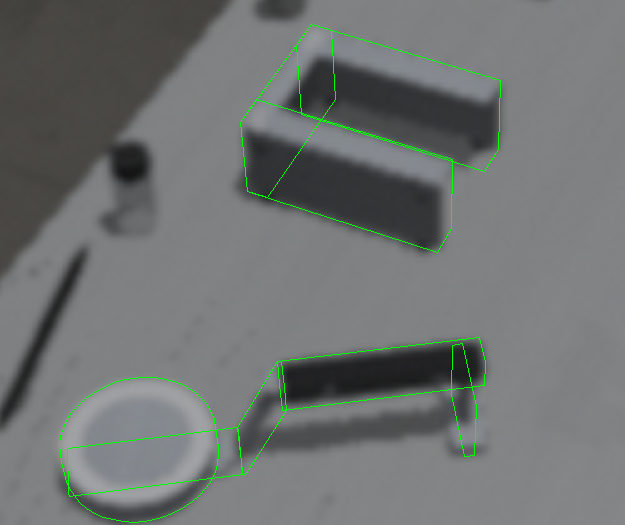

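View pics/ovB.png

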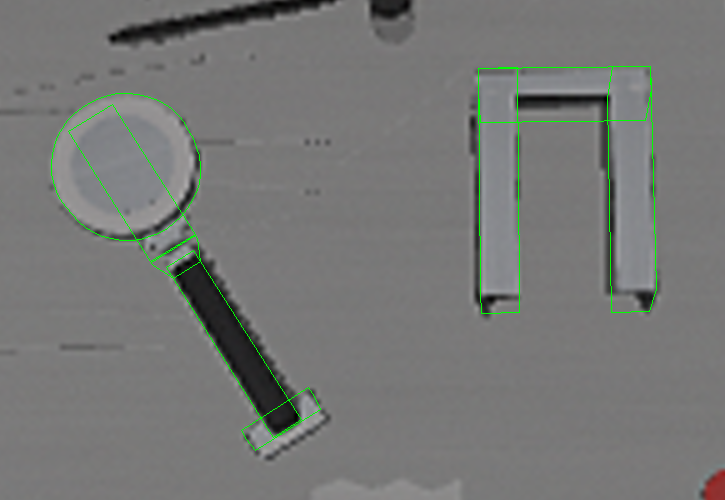

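Overlay A (scene) and overlay B (top) fit to about 1-2 px. The tin outline matches, while the stand's front end and the foot are slightly off. I'll do one refinement using intensity (dark handle, bright stand tops), with the other tin's stand not involved.

```bash
python3 - <<'E'
from workcell import env
from h import *
np.set_printoptions(precision=4,suppress=True)
pt,ps,pl=np.load("poses.npy")
fs=[env.grab_frame("scene"),env.grab_frame("top")]
TOPS=[box(-60,70,27,49,60,60.01),box(-60,70,-49,-27,60,60.01),box(56,70,-49,49,60,60.01)]
def soft(f,roi,lo,hi):  # fractional cover from grey level, in roi
    g=cv2.cvtColor(f["image"],cv2.COLOR_BGR2GRAY).astype(float)
    return np.clip((g-lo)/(hi-lo),0,1)*roi
rois=[cv2.dilate(render(f,ps,TOPS),np.ones((9,9)))>0 for f in fs]
rh=[cv2.dilate(render(f,pl,HANDLE),np.ones((7,7)))>0 for f in fs]
M=[];H=[]
for f,r,h in zip(fs,rois,rh):
    g=cv2.cvtColor(f["image"],cv2.COLOR_BGR2GRAY); core=render(f,ps,TOPS)>.99
    top=np.median(g[core]); bg=np.median(g[r&~(render(f,ps,STAND)>0)]); print("stand top,bg",top,bg)
    M.append(soft(f,r,bg+3,top-1))
    dk=np.median(g[render(f,pl,HANDLE)>.99]); b2=np.median(g[h&(render(f,pl,HANDLE)==0)]); print("handle,bg",dk,b2)
    H.append(soft(f,h,b2-10 if b2-10>dk else b2,dk+5))
for n,m,b,p in(("stand",M,TOPS,ps),("handle",H,HANDLE,pl)):
    print(n,"z free",*fit(fs,m,b,p,[0,1,2,3])); q=fit(fs,m,b,p,[0,1,3]); print(" fixed",*q)
    for i in(0,1): print("  cam",i,*fit([fs[i]],[m[i]],b,p,[0,1,3]))
    if n=="stand": ps2=q[0]
    else: pl2=q[0]
np.save("poses2.npy",[pt,ps2,pl2])
A=overlay(fs[0],[(ps2,TOPS),(pl2,HANDLE)],(180,290,150,250),5,0)
B=overlay(fs[1],[(ps2,TOPS),(pl2,HANDLE)],(180,300,135,225),5,0)
h=max(A.shape[0],B.shape[0]); im=np.zeros((h,A.shape[1]+B.shape[1],3),np.uint8)
im[:A.shape[0],:A.shape[1]]=A; im[:B.shape[0],A.shape[1]:]=B
cv2.imwrite("pics/ov2.png",cv2.resize(im,None,fx=.69,fy=.69,interpolation=cv2.INTER_AREA))
print(env.read_state()["clock"])
# reach check
for nm,p in(("lift",pl2),("stand",ps2)):
    g=world(p,np.array([[-.12,0,.054]]))[0]; yaw=np.degrees(p[3]); print(nm,g,np.hypot(*g[:2]))
    for hgt in(0,.12):
        for y in(yaw,yaw+180):
            print(hgt,y,env.inverse_kinematics([g[0],g[1],g[2]-.019+hgt],[180,0,y]))
E
```

```text
stand top,bg 135.0 129.0
handle,bg 37.0 128.0
stand top,bg 136.0 120.0
handle,bg 34.0 122.0
stand z free [ 0.5775 -0.0214  0.0027  0.0346] 1.1141759387320795
 fixed [ 0.5784 -0.0219  0.      0.0283] 1.1286319873786126
  cam 0 [ 0.5796 -0.0223  0.      0.0213] 0.8190078217079181
  cam 1 [ 0.5774 -0.0214  0.      0.0365] 0.263544694147666
handle z free [ 0.6017  0.2354 -0.0008  0.5823] 0.4754316019848503
 fixed [0.6016 0.2353 0.     0.5821] 0.4777907875461854
  cam 0 [0.6029 0.237  0.     0.5709] 0.3278700329689398
  cam 1 [0.6009 0.2347 0.     0.5817] 0.14480457771753538
1.0
lift [0.5014 0.1693 0.054 ] 0.5291661527703742
0 33.34957968907731 [ 36.2366  22.8539 -24.6278   0.     -42.5183  87.113 ]
0 213.3495796890773 [ 36.2366  22.8539 -24.6278  -0.     -42.5183 -92.887 ]
0.12 33.34957968907731 [ 36.2366  14.6332 -16.3148   0.     -59.0521  87.113 ]
0.12 213.3495796890773 [ 36.2366  14.6332 -16.3148  -0.     -59.0521 -92.887 ]
stand [ 0.4584 -0.0253  0.054 ] 0.45912954690658775
0 1.623450067835914 [ 17.2087  17.2488 -34.1919   0.     -38.5593  74.4147]
0 181.6234500678359 [  17.2087   17.2488  -34.1919   -0.      -38.5593 -105.5853]
0.12 1.623450067835914 [ 17.2087   7.8178 -25.2241   0.     -56.9581  74.4147]
0.12 181.6234500678359 [  17.2087    7.8178  -25.2241   -0.      -56.9581 -105.5853]
```

View pics/ov2.png

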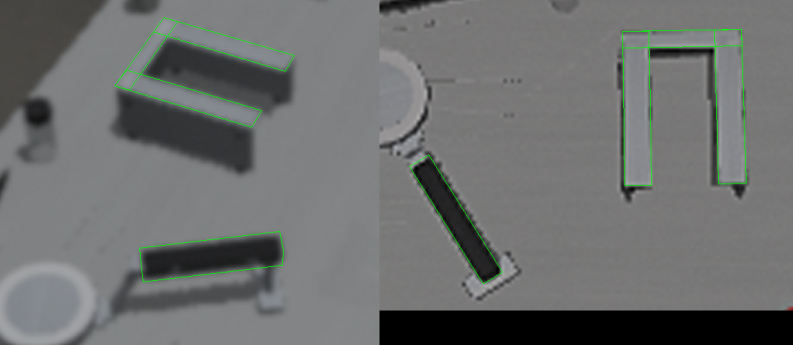

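The refined overlay has both stand tops and the handle matching to about 1 px in both views, and the free-z fits land within 3 mm of the nominal heights. Now grasp and lift.

```bash
python3 - <<'E'
from workcell import env
from h import *
np.set_printoptions(precision=4,suppress=True)
p=np.array([.6014,.2350,0,.5820]); yaw=np.degrees(p[3])
g=world(p,np.array([[-.12,0,.035]]))[0]
env.goto(g+[0,0,.12],[180,0,yaw])
env.gripper_to(.5)
print("down stop",env.move_straight(g,rate=.1,force_limit=15))
env.gripper_to(0,grasp_force=40)
s=env.read_state(); print(s["position"],s["opening"],s["finger_force"],s["force"],s["clock"])
env.move_straight(g+[0,0,.03],rate=.03); env.dwell(.2)
s=env.read_state(); print(s["position"],s["tool_rot"],s["force"],s["wrist_torque"],s["opening"],s["clock"])
fs=[env.grab_frame("scene"),env.grab_frame("top")]
t=[mask(env,f,"tin",p[:3]+[0,0,.04]) for f in fs]
if all(m is not None for m in t): print("tin",*fit(fs,t,TIN,[p[0],p[1],.033,0],[0,1,2]))
A=fs[0]["image"][150:260,140:300];B=fs[1]["image"][120:230,150:310]
cv2.imwrite("pics/lift.png",cv2.resize(np.hstack([A,B]),(800,275)))
E
```

```text
down stop False
[0.5018 0.1694 0.0356] 0.004674239064684169 2.708658670890145 [-0.4417 -0.0797  5.7399] 6.2583
[0.5011 0.169  0.0648] [179.9995   0.0243  33.3435] [ 0.5513  0.5368 -0.9097] [-0.0182  0.0073  0.0334] 0.005743036105588675 7.6083
tin err px 6.6 n 642.0 score 0.86
tin none
```

View pics/lift.png

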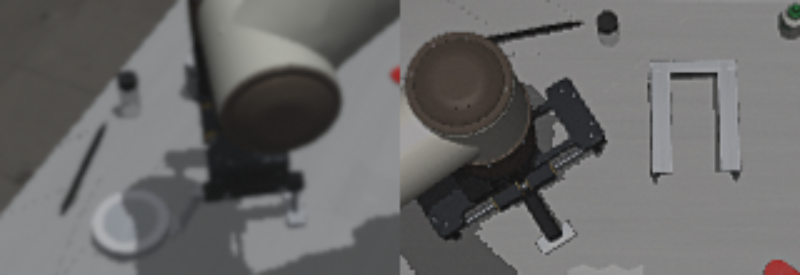

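The crops show tin and lifter unmoved, with the foot at about (212,214) in top and the tin at (192,239) in scene. The fingers shut to 0, so the grasp missed. I'll check the gripper against the projected model before retrying.

```bash
python3 - <<'E'
from workcell import env
from h import *
np.set_printoptions(precision=4,suppress=True)
p=np.array([.6014,.2350,0,.5820]); yaw=np.degrees(p[3])
g=world(p,np.array([[-.12,0,.035]]))[0]
env.move_straight(g+[0,0,.10],rate=.15)
fs=[env.grab_frame("scene"),env.grab_frame("top")]
env.gripper_to(.5); s=env.read_state(); print(s["opening"],s["position"],s["tool_rot"],s["clock"])
f2=env.grab_frame("scene")
def mk(f,crop):
    k=5; im=overlay(f,[(p,HANDLE),(p,LIFT)],(0,512,0,384),k,0)
    T=world([*s["position"],p[3]],np.array([[0,0,0],[0,0,.019],[0,.05,0.019],[0,-.05,.019],[.03,0,.0]]))
    for q,c in zip(proj(f,T),[(0,0,255),(255,0,0),(0,255,255),(0,255,255),(255,0,255)]):
        cv2.circle(im,tuple(int(v) for v in (q+.5)*k),5,c,-1)
    x0,x1,y0,y1=[c*k for c in crop]; return im[y0:y1,x0:x1]
im=np.hstack([mk(fs[0],(170,270,150,260)),mk(f2,(170,270,150,260))])
cv2.imwrite("pics/chk.png",cv2.resize(im,(800,440)))
E
```

```text
0.49677178086891166 [0.5012 0.169  0.135 ] [179.9992  -0.0011  33.3469] 9.5
```

View pics/chk.png

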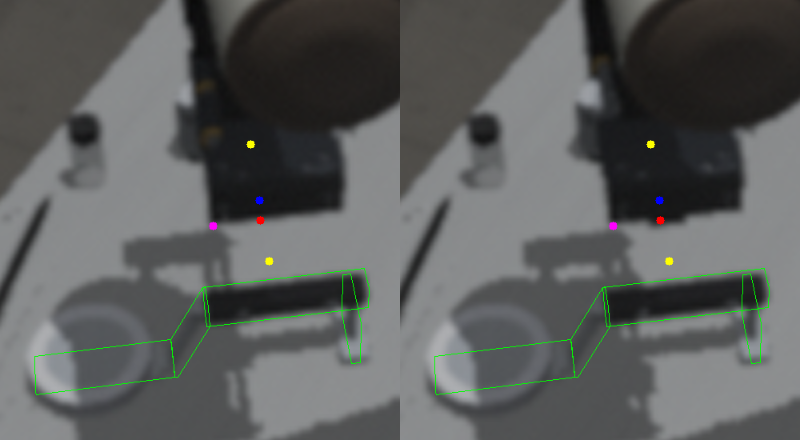

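The scene crop shows the gripper at the expected place above the handle, with the body hiding the fingers, and the lifter still on its overlay. I'll check the body's projection, then retry stepwise and watch the forces.

```bash
python3 - <<'E'
from workcell import env
from h import *
np.set_printoptions(precision=4,suppress=True)
p=np.array([.6014,.2350,0,.5820])
g=world(p,np.array([[-.12,0,.035]]))[0]
f=env.grab_frame("scene"); s=env.read_state()
print("body low near edge should be (223,205.5),(255.7,202):",proj(f,world([*s["position"],p[3]],np.array([[.0375,.095,.07],[-.0375,.095,.07]]))))
def st(n):
    s=env.read_state(); print(n,s["position"],round(s["opening"],3),round(s["finger_force"],2),s["force"],s["wrist_torque"],round(s["clock"],2))
print("stop",env.move_straight(g,rate=.15,force_limit=15)); st("down")
for o in(.3,.24,.18):
    env.gripper_to(o,grasp_force=40); st(o)
fs=[env.grab_frame("scene"),env.grab_frame("top")]
A=fs[0]["image"][150:260,140:300];B=fs[1]["image"][120:230,150:310]
cv2.imwrite("pics/g2.png",cv2.resize(np.hstack([A,B]),(800,275)))
E
```

```text
body low near edge should be (223,205.5),(255.7,202): [[221.9496 217.3272]
 [255.2104 213.4641]]
stop False
down [0.5019 0.1694 0.0357] 0.501 0.0 [ 0.2988 -0.0429  0.2488] [-0.0029 -0.0376  0.0078] 10.42
0.3 [0.5012 0.169  0.035 ] 0.302 0.0 [-1.4282  0.2896 -0.2839] [-0.1144 -0.0256  0.012 ] 11.06
0.24 [0.5012 0.169  0.035 ] 0.241 0.0 [0.1076 0.0611 0.0561] [-0.0708 -0.0244 -0.0467] 11.48
0.18 [0.5013 0.169  0.0355] 0.179 2.59 [-0.8533 -0.5911  4.6677] [-0.3165  0.3553 -0.0076] 11.93
```

```bash
python3 - <<'E'
from workcell import env
from h import *
np.set_printoptions(precision=4,suppress=True)
p=np.array([.6014,.2350,0,.5820])
g=world(p,np.array([[-.12,0,.035]]))[0]
def st(n):
    s=env.read_state(); print(n,s["position"],round(s["opening"],3),round(s["finger_force"],2),s["force"],s["wrist_torque"],round(s["clock"],2))
env.gripper_to(.32)
print("stop",env.move_straight(g-[0,0,.025],rate=.06,force_limit=8)); st("down")
env.gripper_to(.18,grasp_force=40); st(.18)
E
```

```text
stop True
down [0.5018 0.1683 0.0343] 0.319 0.0 [-0.4419  0.4921 -1.1797] [-0.1276 -0.0553  0.0672] 12.79
0.18 [0.5017 0.1683 0.0346] 0.186 22.41 [-1.0863  1.6356 -0.7115] [ 0.2692  0.1363 -0.0263] 13.32
```

View pics/g2.png

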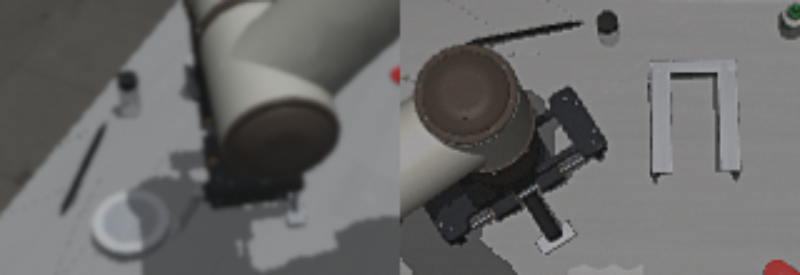

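Contact is marginal at this height: the fingers seem to pinch only the handle's upper edge, and the body also appears higher than computed. I'll go lower under a force guard and grip again.

```bash
python3 - <<'E'
from workcell import env
from h import *
np.set_printoptions(precision=4,suppress=True)
p=np.array([.6014,.2350,0,.5820])
g=world(p,np.array([[-.12,0,.035]]))[0]
def st(n):
    s=env.read_state(); print(n,s["position"],round(s["opening"],3),round(s["finger_force"],2),s["force"],s["wrist_torque"],round(s["clock"],2))
env.gripper_to(.4); env.dwell(.1); st("open")
print("stop",env.move_straight(g-[0,0,.02],rate=.05,force_limit=15)); st("down")
env.gripper_to(0.1,grasp_force=40); st("grip")
E
```

```text
open [0.5018 0.1682 0.0347] 0.397 0.0 [ 0.3584 -0.6235 -0.7136] [-0.0371 -0.0754  0.0011] 14.07
stop False
down [0.5011 0.169  0.0146] 0.399 0.0 [-0.4919 -0.2613  0.0611] [-0.028  -0.0095  0.0326] 14.62
grip [0.5013 0.1692 0.0152] 0.201 40.0 [-1.1665 -0.6091  0.6729] [ 0.0468 -0.0511  0.0466] 15.08
```

Firm grip now (40 N at 17.5 mm). Lift and check.

```bash
python3 - <<'E'
from workcell import env
from h import *
np.set_printoptions(precision=4,suppress=True)
p=np.array([.6014,.2350,0,.5820])
env.gripper_to(0.1,grasp_force=55)
z0=env.read_state()["position"]; print(z0)
env.move_straight([z0[0],z0[1],z0[2]+.09],rate=.06); env.dwell(.15)
s=env.read_state(); print(s["position"],s["tool_rot"],s["force"],s["wrist_torque"],s["opening"],s["finger_force"],s["clock"])
np.save("grasp.npy",z0)
fs=[env.grab_frame("scene"),env.grab_frame("top")]
f=fs[0]; t=mask(env,f,"tin",p[:3]+[0,0,.1])
if t is not None: print("tin scene",*fit([f],[t],TIN,[p[0],p[1],.093,0],[0,1]))
pp=p.copy(); pp[2]=.09; pq=pp.copy(); pq[2]+=.003
A=overlay(fs[0],[(pp,LIFT),(pq,TIN)],(150,310,120,260),4,0)
cv2.imwrite("pics/up.png",A)
E
```

```text
[0.5013 0.1692 0.0152]
[0.5012 0.1691 0.1049] [179.8771   0.0542  33.4546] [-0.4236  0.33   -4.3799] [-0.1455 -0.03   -0.0036] 0.20125816769374824 54.99501407146454 17.1
tin err px 0.6 n 762.0 score 0.78
tin scene [0.6025 0.2331 0.093  0.    ] 0.07353713138798826
```

View pics/up.png

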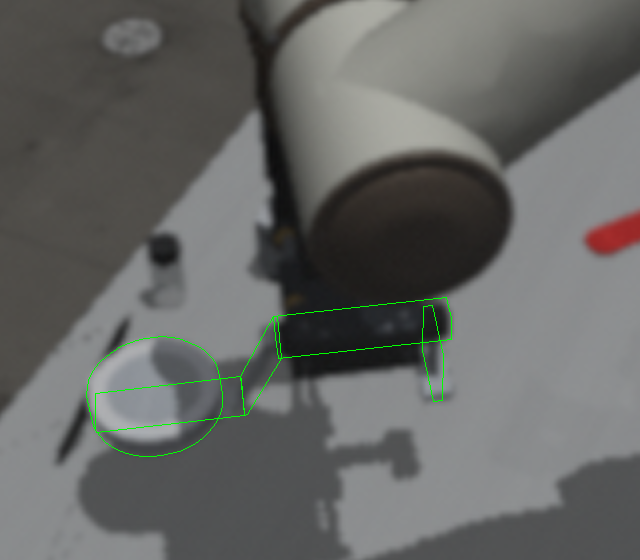

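Tin and lifter are lifted level: the tin fit is unchanged at z=.093, at about (155,390) in the crop. Next, carry it over the stand and re-measure there.

```bash
python3 - <<'E'
from workcell import env
from h import *
np.set_printoptions(precision=4,suppress=True)
s=env.read_state(); T=s["position"]; y0=33.35
pt=np.array([.6014,.2345]); tgt=pt+[-.0230,-.2564]
d=.036-.582; c,q=np.cos(d),np.sin(d)
xy=tgt+np.array([[c,-q],[q,c]])@(T[:2]-pt); yaw=y0+np.degrees(d); print(xy,yaw)
env.move_straight([xy[0],xy[1],T[2]],rotation=[180,0,yaw],rate=.07); env.dwell(.3)
s=env.read_state(); print(s["position"],s["tool_rot"],s["force"],s["wrist_torque"],s["opening"],s["clock"])
np.save("over.npy",[xy[0],xy[1],yaw])
fs=[env.grab_frame("scene"),env.grab_frame("top")]
for n,f in zip(("scene","top"),fs):
    t=mask(env,f,"tin",[*tgt,.1])
    if t is not None: print("tin",n,*fit([f],[t],TIN,[*tgt,.093,0],[0,1]))
ps=[tgt[0],tgt[1],0,.036];pl=[tgt[0],tgt[1],.09,.036]; pq=[tgt[0],tgt[1],.093,0]
A=overlay(fs[0],[(ps,STAND),(pl,LIFT),(pq,TIN)],(200,310,100,240),4,0)
B=overlay(fs[1],[(ps,STAND),(pl,LIFT),(pq,TIN)],(225,310,110,250),4,0)
cv2.imwrite("pics/over.png",np.hstack([A,B]))
E
```

```text
[ 0.4589 -0.0258] 2.0665043858570584
[ 0.4589 -0.0257  0.1051] [-179.9999   -0.0028    2.0702] [-0.6973  0.1495 -3.4543] [-0.0785  0.0427  0.0115] 0.20408301799269699 20.55
tin err px 0.8 n 515.0 score 0.88
tin scene [ 0.5797 -0.0244  0.093   0.    ] 0.07907862173995812
tin err px 14.2 n 11.0 score 0.57
tin top [ 0.6317 -0.0037  0.093   0.    ] 69.38752228163993
```

View pics/over.png

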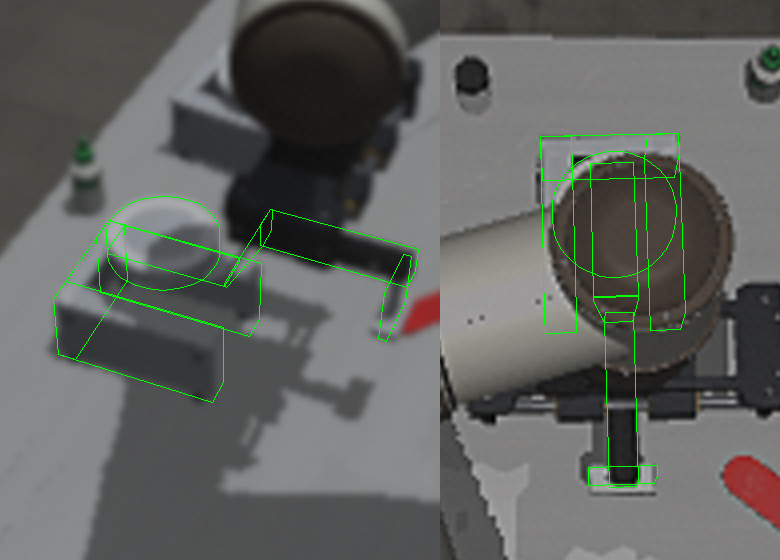

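The overlay shows tin and stand concentric in scene (crop about (163,243)), and the handle lies on its model in top. Lower it.

```bash
python3 - <<'E'
from workcell import env
from h import *
np.set_printoptions(precision=4,suppress=True)
x,y,yaw=np.load("over.npy")
def st(n):
    s=env.read_state(); print(n,s["position"],round(s["opening"],3),s["force"],s["wrist_torque"],round(s["clock"],2))
print(env.move_straight([x,y,.022],rate=.05,force_limit=12)); env.dwell(.1); st("near")
print(env.move_straight([x,y,.0142],rate=.015,force_limit=8)); st("down")
f=env.grab_frame("scene"); t=mask(env,f,"tin",[.578,-.022,.069])
print("tin",*fit([f],[t],TIN,[.578,-.022,.06,0],[0,1]))
E
```

```text
False
near [ 0.459  -0.0257  0.0222] 0.203 [-0.4423  0.0577 -2.8937] [-0.0551 -0.0642  0.0659] 22.66
True
down [ 0.4588 -0.0257  0.0152] 0.199 [-0.1973 -0.0233  4.7248] [0.0475 0.139  0.0075] 23.13
tin err px 0.5 n 506.0 score 0.66
tin [ 0.5798 -0.0241  0.06    0.    ] 0.0698132217313803
```

Touched down at exactly the grasp height; tin on the rails, centred. Release, retreat, check.

```bash
python3 - <<'E'
from workcell import env
from h import *
np.set_printoptions(precision=4,suppress=True)
x,y,yaw=np.load("over.npy")
env.gripper_to(.45); env.dwell(.1)
env.move_straight([x,y,.16],rate=.1); env.goto([.36,.2,.25],[180,0,yaw]); env.dwell(.3)
s=env.read_state(); print(s["position"],s["opening"],s["force"],s["clock"])
fs=[env.grab_frame("scene"),env.grab_frame("top")]
for n,f in zip(("scene","top"),fs):
    t=mask(env,f,"tin",[.578,-.022,.069])
    if t is not None: print(n,*fit([f],[t],TIN,[.578,-.022,.06,0],[0,1]))
    o=mask(env,f,"other_tin",[.605,-.27,.07])
    if o is not None: print("other",n,*fit([f],[o],TIN,[.605,-.27,.06,0],[0,1]))
A=cv2.resize(fs[0]["image"][90:250,190:320],(400,492));B=cv2.resize(fs[1]["image"][110:250,225:339],(400,492))
cv2.imwrite("pics/end.png",np.hstack([A,B]))
E
```

```text
[0.3603 0.1993 0.2496] 0.44964454691339806 [ 0.3333 -0.0932 -0.3002] 26.9667
tin err px 0.5 n 481.0 score 0.56
scene [ 0.5793 -0.0248  0.06    0.    ] 0.11750845868492928
other_tin err px 2.4 n 250.0 score 0.82
other scene [ 0.6189 -0.2794  0.06    0.    ] 0.5263372549019607
tin err px 0.5 n 688.0 score 0.94
top [ 0.5798 -0.0216  0.06    0.    ] 0.08777359781121752
other_tin err px 3.5 n 730.0 score 0.56
other top [ 0.6052 -0.2798  0.06    0.    ] 0.06290625839376847
```

View pics/end.png

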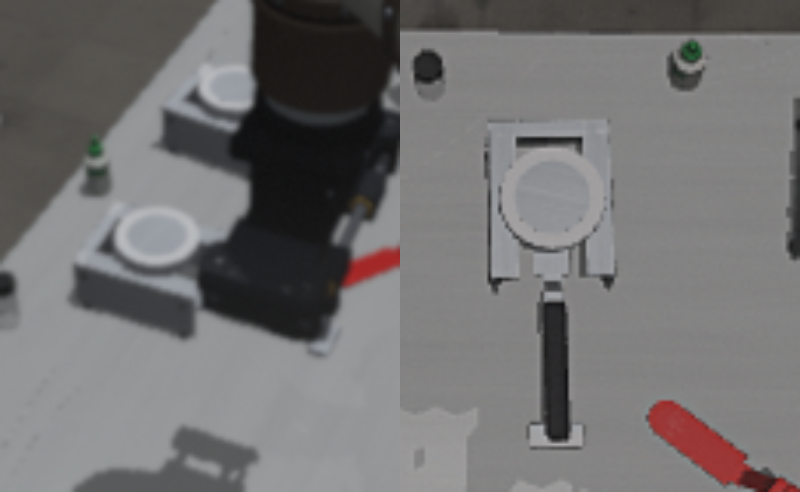

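The top crop shows the tin centred on the two rails at (552,197), the lifter standing straight in the slot below it, and the gripper clear. The other tin is in its place.

```bash
python3 -c "
from workcell import env
print(env.close_job())"
```

```text
the job is handed in; nothing more can be done
None
```

The job is handed in: the tin rests on the empty stand's rails, about 2 mm off centre along the slot by the top camera; the lifter stands released on the table beneath it, and the other tin was not touched; the first grasp closed on nothing without moving the lifter, and gripping 20 mm lower held; the clock read 27 s at the last check.

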